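Sort the joint parts, then crack open the dry box

ROBOT

A 7-joint arm with a two-finger parallel gripper is mounted at the origin on the work surface. World frame = base frame: x ahead of the robot, y to its left, z up, the work surface at z = 0. Lengths are in m, angles in rad, forces in N, time in s.
With the tool pointing down it reaches from about 0.425 to 0.825 m from the base axis. Payload 3.6 kg.
Tool frame: the origin (TCP) lies at the very end of the fingers, on their centre line; the grasp point (between the pads) lies 19 mm behind it; x points along the fingers, z is the direction in which the jaws open and shut, and the axes are right-handed (so a half turn about x gives the same grasp; the last joint's range is limited). The gripper opens to 85 mm and grips with 20 to 120 N. Pads are 22 mm wide; open, the fingers measure 114 mm over their backs; the gripper's body (76 mm by 85 mm) begins 54 mm behind the grasp point. The pads swing forward as they close: fully open they stand 13 mm farther back than shut.
Start: joints at [-1.232, 0.615, -0.013, 1.423, 0.008, 1.103, -0.04], TCP at [0.232, 0.607, 0.231] pointing down, gripper open.
Joint ranges: [-3.12, 3.12], [-0.3, 2.06], [-1.34, 1.32], [0.26, 2.42], [-1.36, 4.5], [0.01, 1.98], [-2.84, 2.84]. Speed limits (rad/s): [2.79, 2.79, 3.14, 3.14, 3.14, 3.14, 3.14].

INTERFACE

Orientations are given as a unit quaternion [w, x, y, z].
In Python, from cell import env, vision, ticket, spotter gives the robot as it stands.
- The arm moves only by the tool step_arm, never from a script. Its argument "rows" is a list of rows, each a list of 5 numbers: the opening, from -1 (shut) to 1 (fully open), then the shift along the tool's x, y, z in cm, then the turn about the tool's x in degrees. In form: [[jaw, tx, ty, tz, roll], ...]. A call has 1 to 10 rows; each row is the pose to reach, as a shift and turn from the pose commanded when the call began, along the tool's axes at that moment; what a row does not reach only later rows make up. A row lasts 1/12 s, in which the tool goes at most 41.7 mm and 7.16 degrees, less where a joint would pass 70% of its speed; a pose out of reach is approached as far as the arm can. A call with a gripper value outside its range is refused whole. The fingers move at their own pace and stop on an object; "force" is the grip in N (left out, the last holds). Time passes only in rows, so rows that repeat a pose let the fingers close. It gives the time, the measured TCP pose, the force and the opening at its end, in the units of the state.
- env.sense(): the state, without advancing time (a new reading comes with each control period).
- vision.get_image(name): name is "scene" or "top" or "wrist"; returns the picture (480x640x3 uint8, blue, green, red); there is no depth.
- vision.get_calibration(name): a dict with "fx", "fy", "cx", "cy" (pixels), "distortion" ([k1, k2, p1, p2, k3] as OpenCV has them; the pictures are not rectified), "R" (3x3) and "t" (3): a world point X has camera coordinates R X + t. Camera axes: x right, y down, z forward; pixel columns grow to the right and rows downward; lengths in m; the calibration is good to about 2 mm. A picture is of the moment at which its call begins: read the wrist's pose just before it. get_calibration takes no time and is no camera call; for the wrist camera it gives the pose at the moment of the call.
- ticket.finish_job(): hands the job in, once; it reports no verdict.
Trained networks look in the newest picture that a camera, given by its name, has taken for a name from the list of things; names that differ only in an ending like _2 or _b are one class to them, and where a whole thing is asked for, a point or a joint stands for the part that bears it (a point fixed in the world has none). Each returns a list of dicts, best first, with "conf" (0 to 1); they miss things now and then, are a little off and sometimes report something else, mostly with a low value. They report only what shows in the picture. A call takes as long as a camera call. They do not tell look-alikes from the thing itself.
- spotter.spot_in(camera, target): "point" ([column, row] in pixels, amid what is visible of it).
- spotter.silhouettes(camera, target): "pixels" (480x640 bool, what is visible of it) and "point" ([column, row] in pixels, amid what is visible of it).
The state is a dict: "t": time; "joint_pos": joint angles; "qvel": joint speeds; "tau": joint torques, N m; "eef_pos": TCP position; "eef_rot": TCP orientation; "ft_force": force on the tool from outside, world axes, zero at the start; "ft_torque": the same for the moment, N m; "opening": finger opening in m.
Only numpy, scipy, OpenCV 4.12 (cv2) and the standard library are available. Lean on these libraries where they do the work, as an engineer would, in place of code of your own. Each camera call takes 0.05 s, during which the arm holds its last target. There are 200 camera calls.

TASK

Sort the loose joint parts into the two trays: both red-brown wooden tenons into the blue tray and the black plastic corner block into the red tray, and leave the brass hinge and everything else on the bench where it is. Then break the dry box's orange lid free of its sticky seal (it has a bar handle) and hold it slightly open, its front edge about 50 mm above the rim, so that I can slide the tenon tray in; do not fling it wide open. Finish while still holding the lid there: do not let go.

Things in the scene. Friction and masses are not known exactly. Their poses are not given: they have to be found in the camera images.
- tenon_a_center (a point): Centre (half-way up, 7 mm above its underside) of a loose wooden tenon: red-brown flat peg with round edges, 70 mm long along its y axis, 28 mm wide along x, 14 mm thick, 30 g; lies flat on the bench.
- tenon_b_center (a point): Centre of the second wooden tenon, the same as the first.
- block_center (a point): Centre (12 mm above its underside) of the black plastic corner block with two brass sockets on top: 60 mm long along its y axis, 26 mm wide along x, 24 mm high, 40 g.
- hinge_center (a point): Bystander among the parts: centre of a closed brass hinge, 64 mm long along its y axis, about 36 mm wide, 8 mm thick; it stays on the bench.
- blue_tray: Blue open tray for the wooden tenons, loose, 0.4 kg: 150 mm along its x, 120 mm along its y, 30 mm high, walls and floor 4 to 5 mm. Origin at the centre of its underside.
- red_tray: Red open tray for the black block, same size and origin as the blue tray.
- drybox: Grey dry box screwed to the bench: 200 mm along its x, 220 mm along its y, 100 mm high, with a black rubber gasket round the rim. Origin at the centre of its underside; its front is its -x side, the lid hinges along the top of its far +x wall: a level hinge line along the box's y, 100 mm behind the origin and 100 mm above it; the lid's front edge rises with a positive turn about the box's +y.
- lid: The orange lid of the dry box, 200 x 220 x 10 mm, 0.35 kg. Origin on its underside, midway across, below the handle, 170 mm from the hinge and 30 mm from the front edge; its axes lie along the box's when shut and tilt with it (front edge height above the rim = 200 mm x sin of the tilt).
- lid_handle (a point): Middle of the lid's bar handle: round dark steel bar 10 mm thick, 100 mm long along the point's y axis, its centre 35 mm above the lid's top face, 170 mm from the hinge; turns with the lid. The seal takes 10 to 20 N of upward pull here to break, at 2 to 4 mm of lift, and has let go by 8 mm; then only the lid's weight is left (about 2 N) and it falls shut when let go.
- tape: Bystander: orange tape measure, 60 x 60 x 34 mm, origin at the centre of its underside.
- gauge: Bystander: pale wooden marking gauge, 200 mm bar along its x, 66 mm high, origin under its middle.
- pencil: Bystander: flat red carpenter's pencil, 176 mm along its y, 12 x 8 mm, origin under its middle.
Mind the look-alikes: they are no part of the job. Of the things shaped like the blue_tray, the blue one is meant.

How it is judged:
By the outcome, as a careful person would: the job done as asked, in the order asked, and still so for the second after the job is handed in, while the arm keeps its last pose, push and grip.
It also fails if it takes over 72 s, if anything falls off the work surface, if the arm or the gripper's body presses on something with over 40 N, if the wrist force passes 120 N, or if a joint passes its speed limit or range.

## Working session

There is one attempt and no reset: what is moved stays moved. The work goes in short steps, Python scripts to look and compute and a tool call to move; the robot and the scene stay as the last step left them, time stands still between calls to the robot, and variables do not carry over. Pictures are saved under pics/ and viewed, about 8 in all and at most 12, crops included, and the job is handed in when it is done.

Besides the shell and the picture viewer there is one more tool, called in YAML: its name, and indented under it one key for each argument. step_arm: Moves the arm, as the interface text tells. Its arguments: {"type":"object","properties":{"rows":{"type":"array"},"force":{"type":"number"}},"required":["rows"]}

```bash
ls; mkdir -p pics; cat > h.py <<'E'
import numpy as np, cv2
from cell import env, vision, ticket, spotter
from scipy.spatial.transform import Rotation as Rn
def ray(cam,px,z,cal=None):
    c=cal or vision.get_calibration(cam)
    K=np.array([[c['fx'],0,c['cx']],[0,c['fy'],c['cy']],[0,0,1]])
    u=cv2.undistortPoints(np.array(px,float).reshape(-1,1,2),K,np.array(c['distortion'],float)).reshape(-1,2)
    R=np.array(c['R']);t=np.array(c['t'])
    d=np.c_[u,np.ones(len(u))]@R; o=-R.T@t
    return o+d*((z-o[2])/d[:,2])[:,None]
def proj(cam,X,cal=None):
    c=cal or vision.get_calibration(cam)
    K=np.array([[c['fx'],0,c['cx']],[0,c['fy'],c['cy']],[0,0,1]])
    return cv2.projectPoints(np.array(X,float).reshape(-1,1,3),cv2.Rodrigues(np.array(c['R'],float))[0],np.array(c['t'],float),K,np.array(c['distortion'],float))[0].reshape(-1,2)
def toolR(s):
    q=s['eef_rot']; return Rn.from_quat([q[1],q[2],q[3],q[0]]).as_matrix()
def to(p,yaw=None):
    """shift (cm, tool axes) to TCP p; roll deg so that the tool z (jaw dir) lies along world yaw (deg), modulo 180"""
    s=env.sense();R=toolR(s);d=R.T@(np.array(p)-s['eef_pos'])*100
    r=None
    if yaw is not None:
        v=R.T@[np.cos(np.radians(yaw)),np.sin(np.radians(yaw)),0]
        r=np.degrees(np.arctan2(-v[1],v[2])); r=(r+90)%180-90
    return d.round(2),r
E
python3 - <<'E'
from h import *
for n in ("scene","top"):
    cv2.imwrite(f"pics/{n}0.png",vision.get_image(n))
s=env.sense();print(s['eef_pos'],toolR(s).round(3).tolist(),s['opening'])
for n in ("tenon_a_center","block_center","hinge_center","blue_tray","drybox","lid_handle","tape"):
    for d in spotter.silhouettes("top",n):
        m=d['pixels'].astype(np.uint8)
        pts=np.argwhere(m)[:,::-1].astype(np.float32)
        if len(pts)<5: continue
        z={'tenon_a_center':.014,'block_center':.024,'hinge_center':.008,'blue_tray':.03,'drybox':.1,'lid_handle':.15,'tape':.034}[n]
        w=ray("top",pts,z)[:,:2].astype(np.float32)
        r=cv2.minAreaRect(w*1000)
        print(n,round(d['conf'],2),np.round(d['point']),"c",np.round(r[0]),"sz",np.round(r[1]),"a",round(r[2]))
E
```

```text
pics
[0.23164729 0.60658888 0.23024613] [[-0.001, -0.934, 0.357], [-0.002, 0.357, 0.934], [-1.0, -0.0, -0.002]] 0.08532175397528961
tenon_a_center 0.84 [374. 287.] c [ 427. -111.] sz [71. 28.] a 79
block_center 0.55 [185. 286.] c [432. 313.] sz [25. 63.] a 9
hinge_center 0.9 [326. 288.] c [422.  -4.] sz [38. 63.] a 11
blue_tray 0.83 [439. 340.] c [ 314. -265.] sz [123. 150.] a 26
blue_tray 0.8 [299. 208.] c [610.  60.] sz [153. 120.] a 4
blue_tray 0.67 [429. 174.] c [ 687. -235.] sz [215. 234.] a 1
blue_tray 0.56 [232. 357.] c [280. 210.] sz [151. 124.] a 17
drybox 0.73 [430. 174.] c [ 676. -219.] sz [233. 224.] a 90
lid_handle 0.8 [430. 175.] c [ 665. -214.] sz [215. 198.] a 90
tape 0.93 [337. 149.] c [745. -25.] sz [63. 74.] a 59
```

View pics/top0.png

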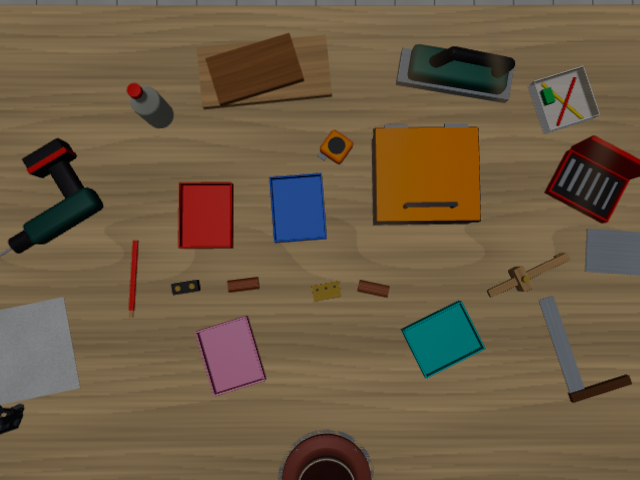

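View pics/scene0.png

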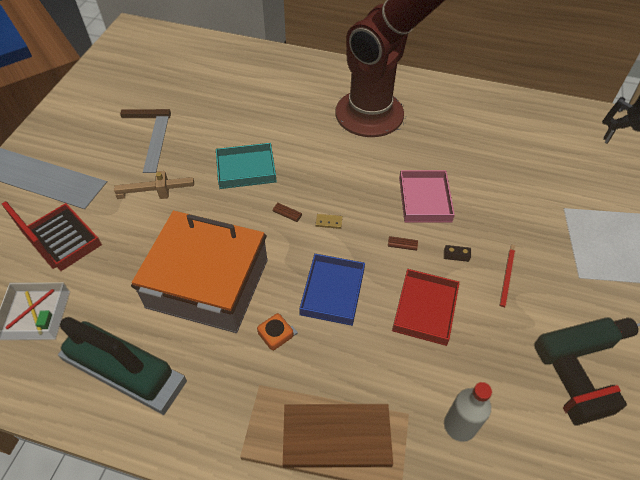

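The trays in the top view are blue at (299,208), teal at (442,339), red at (206,215) and pink at (232,356). The blue and red ones fit the text; teal and pink are look-alikes. The tenons are at (374,288) and (243,285), the block at (185,286), the hinge at (326,290), and the lid handle runs from (404,205) to (457,205).

```bash
python3 - <<'E'
from h import *
im=vision.get_image("top")
hsv=cv2.cvtColor(im,cv2.COLOR_BGR2HSV)
cv2.imwrite("pics/crop1.png",cv2.resize(im[165:315,160:480],None,fx=2.5,fy=2.5,interpolation=cv2.INTER_CUBIC))
def seg(nm,x0,y0,x1,y1,f,z):
    m=np.zeros(im.shape[:2],np.uint8); m[y0:y1,x0:x1]=f(hsv[y0:y1,x0:x1].astype(int))*1
    n,l,st,_=cv2.connectedComponentsWithStats(m); k=1+np.argmax(st[1:,4])
    w=ray("top",np.argwhere(l==k)[:,::-1],z)[:,:2].astype(np.float32)*1000
    r=cv2.minAreaRect(w); b=cv2.boxPoints(r); e=[b[1]-b[0],b[2]-b[1]]; e=max(e,key=np.linalg.norm)
    print(nm,np.round(r[0]),np.round(r[1]),"long-axis yaw",np.round(np.degrees(np.arctan2(e[1],e[0]))%180,1))
ten=lambda h:((h[...,0]<9)|(h[...,0]>172))&(h[...,1]>110)
seg("tenR",352,272,396,304,ten,.011)
seg("tenL",222,272,266,300,ten,.011)
seg("block",165,273,207,300,lambda h:h[...,2]<70,.02)
seg("blue",262,165,335,250,lambda h:(abs(h[...,0]-112)<10)&(h[...,1]>130),.025)
seg("red",170,172,242,256,lambda h:((h[...,0]<6)|(h[...,0]>172))&(h[...,1]>150),.025)
seg("lid",365,115,490,230,lambda h:(abs(h[...,0]-15)<6)&(h[...,1]>200)&(h[...,2]>130),.11)
print(hsv[288,374],hsv[285,243],hsv[150,440])
seg("handle",398,198,462,212,lambda h:(h[...,1]<150)|(h[...,2]<90),.145)
E
```

```text
tenR [430. -79.] [0. 6.] long-axis yaw 134.6
tenL [435. 170.] [16. 32.] long-axis yaw 90.3
block [433. 314.] [26. 64.] long-axis yaw 98.5
blue [612.  61.] [150. 119.] long-axis yaw 4.4
red [596. 270.] [122. 148.] long-axis yaw 179.9
lid [ 675. -221.] [198. 218.] long-axis yaw 90.5
[  9 161  90] [  8 166  89] [ 17 255 144]
handle [ 603. -218.] [ 12. 112.] long-axis yaw 91.0
```

View pics/crop1.png

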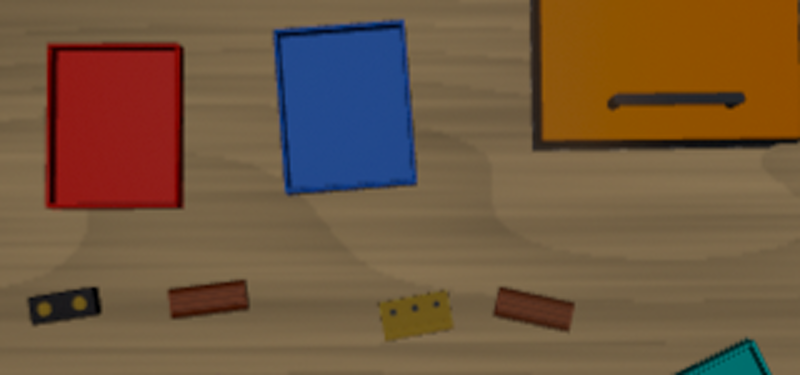

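The crop confirms it: vivid blue and red trays at top, two red-brown tenons, the black block with brass sockets, and the hinge between the tenons. I'll start with the left tenon.

```bash
cat >> h.py <<'E'
def seg(im,cam,nm,x0,y0,x1,y1,f,z,cal=None):
    hsv=cv2.cvtColor(im,cv2.COLOR_BGR2HSV)
    m=np.zeros(im.shape[:2],np.uint8); m[y0:y1,x0:x1]=f(hsv[y0:y1,x0:x1].astype(int))*1
    n,l,st,_=cv2.connectedComponentsWithStats(m); k=1+np.argmax(st[1:,4])
    w=ray(cam,np.argwhere(l==k)[:,::-1],z,cal)[:,:2].astype(np.float32)*1000
    r=cv2.minAreaRect(w); b=cv2.boxPoints(r); e=[b[1]-b[0],b[2]-b[1]]; e=max(e,key=np.linalg.norm)
    print(nm,np.round(r[0]),np.round(r[1]),"long-axis yaw",np.round(np.degrees(np.arctan2(e[1],e[0]))%180,1))
def ten(h): return ((h[...,0]<13)|(h[...,0]>172))&(h[...,1]>135)
E
python3 - <<'E'
from h import *
im=vision.get_image("top")
seg(im,"top","tenR",352,272,396,304,ten,.011)
seg(im,"top","tenL",222,272,266,300,ten,.011)
print(to([.433,.194,.15],2))
E
```

```text
tenR [ 428. -111.] [70. 26.] long-axis yaw 77.7
tenL [438. 186.] [26. 70.] long-axis yaw 96.1
(array([  8.13, -33.53, -31.42]), np.float64(67.0996372391507))
```

step_arm:
  rows:
    - [1, 8.1, -34.1, -31.9, 63.5]
    - [1, 8.1, -34.1, -31.9, 63.5]
    - [1, 8.1, -34.1, -31.9, 63.5]
    - [1, 8.1, -34.1, -31.9, 63.5]
    - [1, 8.1, -34.1, -31.9, 63.5]
    - [1, 8.1, -34.1, -31.9, 63.5]
    - [1, 8.1, -34.1, -31.9, 63.5]
    - [1, 8.1, -34.1, -31.9, 63.5]
    - [1, 8.1, -34.1, -31.9, 63.5]
    - [1, 8.1, -34.1, -31.9, 63.5]

```text
t: 1.38
eef_pos: [0.4125, 0.2369, 0.1602]
eef_rot: [0.707, -0.033, 0.706, 0.034]
ft_force: [0.5, 0.2, 0.2]
opening: 0.086
```

```bash
python3 - <<'E'
from h import *
s=env.sense();print(s['eef_pos'],toolR(s).round(3).tolist(),s['opening'],s['ft_force'])
print(to([.437,.187,.12],5.5))
E
```

```text
[0.41254259 0.23694125 0.16019827] [[0.001, -0.095, 0.995], [0.001, 0.995, 0.095], [-1.0, 0.0, 0.001]] 0.08595251322660537 [0.51919017 0.1920304  0.17580583]
(array([ 4.02, -5.21,  1.96]), np.float64(-0.059040997965325914))
```

step_arm:
  rows:
    - [1, 3.0, -5.2, 2.0, 0]
    - [1, 4.0, -5.2, 2.0, 0]
    - [1, 4.0, -5.2, 2.0, 0]
    - [1, 4.0, -5.2, 2.0, 0]

```text
t: 1.72
eef_pos: [0.4369, 0.1872, 0.1195]
eef_rot: [0.706, -0.034, 0.707, 0.033]
ft_force: [-0.3, 0.9, 0.0]
opening: 0.0854
```

```bash
cat > look.py <<'E'
from h import *
import sys
s=env.sense();cal=vision.get_calibration("wrist");im=vision.get_image("wrist")
cv2.imwrite(f"pics/{sys.argv[1]}.png",im)
print(s['eef_pos'],s['opening'])
print("tcp->px at bench",proj("wrist",[[*s['eef_pos'][:2],0.01]],cal))
for n in sys.argv[2:]:
    z={'tenon_a_center':.011,'block_center':.022,'hinge_center':.008,'lid_handle':.15,'blue_tray':.03}[n]
    for d in spotter.silhouettes("wrist",n):
        pts=np.argwhere(d['pixels'])[:,::-1].astype(np.float32)
        if len(pts)<5: continue
        r=cv2.minAreaRect((ray("wrist",pts,z,cal)[:,:2]*1000).astype(np.float32)); b=cv2.boxPoints(r); e=max([b[1]-b[0],b[2]-b[1]],key=np.linalg.norm)
        print(n,round(d['conf'],2),np.round(d['point']),np.round(r[0]),np.round(r[1]),"yaw",np.round(np.degrees(np.arctan2(e[1],e[0]))%180,1))
E
python3 look.py w1 tenon_a_center
```

```text
[0.43694725 0.1871809  0.11954494] 0.08537843735770384
tcp->px at bench [[318.76930955 234.67067438]]
```

View pics/w1.png

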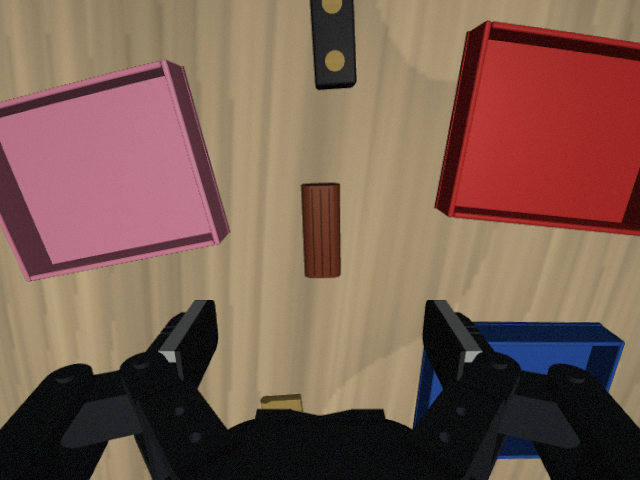

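The view shows the tenon at (321,230), 3 mm off the TCP projection and well aligned with the jaws. Descending.

step_arm:
  rows:
    - [0.4, 4, 0.3, 0.1, 0]
    - [0.2, 8, 0.3, 0.1, 0]
    - [0.2, 10.5, 0.3, 0.1, 0]
    - [0.2, 11.6, 0.3, 0.1, 0]
    - [-0.2, 11.6, 0.3, 0.1, 0]
    - [-1, 11.6, 0.3, 0.1, 0]
    - [-1, 11.6, 0.3, 0.1, 0]
    - [-1, 11.6, 0.3, 0.1, 0]
    - [-1, 11.6, 0.3, 0.1, 0]
    - [-1, 11.6, 0.3, 0.1, 0]
  force: 40

```text
t: 2.65
eef_pos: [0.4381, 0.192, 0.005]
eef_rot: [0.707, -0.034, 0.706, 0.035]
ft_force: [0.8, 0.2, -0.4]
opening: 0.0261
```

step_arm:
  rows:
    - [-1, 0, 0, 0, 0]
    - [-1, -2, 0, 0, 0]
    - [-1, -5, 0, 0, 0]
    - [-1, -9, 0, 0, 0]
    - [-1, -11, 0, 0, 0]
    - [-1, -11, 0, 0, 0]

```text
t: 3.15
eef_pos: [0.4405, 0.1925, 0.1184]
eef_rot: [0.709, -0.033, 0.703, 0.036]
ft_force: [0.7, -0.1, -0.6]
opening: 0.0258
```

```bash
python3 - <<'E'
from h import *
s=env.sense();print(s['eef_pos'],s['opening'])
# blue tray centre .612,.061 long yaw 4.4 ; tenons: long axis along tray x? place at local y +-28
Rm=lambda a:np.array([[np.cos(a),-np.sin(a)],[np.sin(a),np.cos(a)]])
for o in (28,-28):
    p=np.array([.612,.061])+Rm(np.radians(4.4))@[0,o/1000]; print(o,p)
    print(to([*p,.11],4.4+90), to([*p,.11],4.4))
E
```

```text
[0.44045577 0.19254803 0.1184318 ] 0.02575431458687186
28 [0.60985187 0.08891748]
(array([  0.95, -11.97,  15.84]), np.float64(-88.81353943707695)) (array([  0.95, -11.97,  15.84]), np.float64(1.188337893329276))
-28 [0.61414813 0.03308252]
(array([  0.93, -17.56,  15.73]), np.float64(-88.81353943707695)) (array([  0.93, -17.56,  15.73]), np.float64(1.188337893329276))
```

step_arm:
  rows:
    - [-1, 0, -14.9, 18.8, 1.2]
    - [-1, 0, -14.9, 18.8, 1.2]
    - [-1, 0, -14.9, 18.8, 1.2]
    - [-1, 0, -14.9, 18.8, 1.2]
    - [-1, 0, -14.9, 18.8, 1.2]
    - [-1, 0, -14.9, 18.8, 1.2]
    - [-1, 0, -14.9, 18.8, 1.2]
    - [-1, 0, -14.9, 18.8, 1.2]

```text
t: 3.82
eef_pos: [0.6395, 0.059, 0.1125]
eef_rot: [0.706, -0.026, 0.707, 0.025]
ft_force: [-0.1, 0.7, -1.0]
opening: 0.0258
```

```bash
python3 - <<'E'
from h import *
s=env.sense();print(s['eef_pos'],s['opening'])
print(to([.642,.063,.013],4.4))
E
python3 look.py w2 blue_tray
```

```text
[0.63950822 0.05896861 0.11251947] 0.02582670188381881
(array([9.95, 0.4 , 0.29]), np.float64(-0.22733918185193147))
[0.63950822 0.05896861 0.11251947] 0.02582670188381881
tcp->px at bench [[318.71301382 237.4954149 ]]
blue_tray 0.62 [262. 210.] [613.  65.] [150. 121.] yaw 4.5
blue_tray 0.57 [  0. 454.] [ 377. -156.] [16.  5.] yaw 76.0
```

View pics/w2.png

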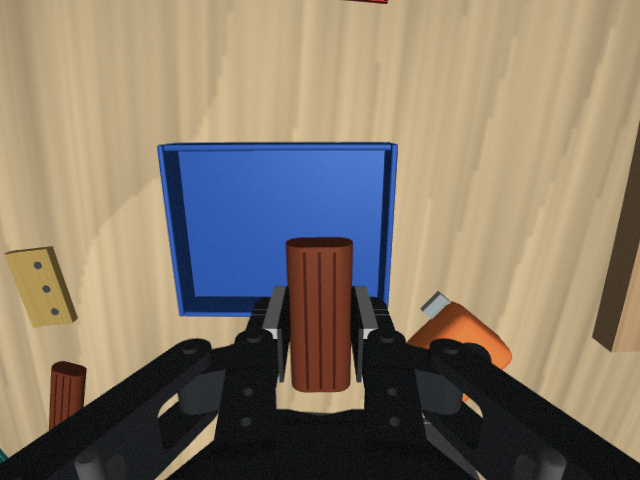

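The tenon is held straight and the tray sits at (613,65) mm, open ahead. Lowering and releasing.

step_arm:
  rows:
    - [-1, 4, 0.6, 0.3, 0]
    - [-1, 7.5, 0.6, 0.3, 0]
    - [-1, 9.2, 0.6, 0.3, 0]
    - [-1, 9.9, 0.6, 0.3, 0]
    - [-1, 9.9, 0.6, 0.3, 0]
    - [-0.05, 9.9, 0.6, 0.3, 0]
    - [-0.05, 9.9, 0.6, 0.3, 0]
    - [-0.05, 9.9, 0.6, 0.3, 0]
    - [-0.05, 5, 0.6, 0.3, 0]
    - [-0.05, 0, 0.6, 0.3, 0]

```text
t: 4.75
eef_pos: [0.6398, 0.0678, 0.0974]
eef_rot: [0.704, -0.027, 0.709, 0.027]
ft_force: [1.7, -0.1, 1.4]
opening: 0.0405
```

```bash
python3 - <<'E'
from h import *
s=env.sense();print(s['eef_pos'],s['opening'])
print(to([.428,-.111,.12],-12))
E
```

```text
[0.63976275 0.06775169 0.09735768] 0.04053805250002193
(array([ -2.12, -16.2 , -22.5 ]), np.float64(16.397485347040885))
```

step_arm:
  rows:
    - [0.3, -2, -16.2, -22.5, 16.4]
    - [0.5, -2, -16.2, -22.5, 16.4]
    - [0.5, -2, -16.2, -22.5, 16.4]
    - [0.5, -2, -16.2, -22.5, 16.4]
    - [0.5, -2, -16.2, -22.5, 16.4]
    - [0.5, -2, -16.2, -22.5, 16.4]
    - [0.5, -2, -16.2, -22.5, 16.4]
    - [0.5, -2, -16.2, -22.5, 16.4]
    - [0.5, -2, -16.2, -22.5, 16.4]

```text
t: 5.5
eef_pos: [0.4296, -0.1125, 0.12]
eef_rot: [0.704, 0.075, 0.702, -0.075]
ft_force: [-0.1, 1.0, 0.0]
opening: 0.064
```

```bash
python3 look.py w3 tenon_a_center; python3 - <<'E'
from h import *
import cv2
cal=vision.get_calibration("wrist")
im=cv2.imread("pics/w3.png")
seg(im,"wrist","ten",230,140,410,290,ten,.011,cal)
print(to([.428,-.111,.003],-12))
E
```

```text
[ 0.42961138 -0.11247304  0.11995574] 0.06398575435190224
tcp->px at bench [[318.49350289 235.00353492]]
tenon_a_center 0.85 [314. 227.] [ 428. -107.] [72. 29.] yaw 77.6
ten [ 430. -106.] [71. 27.] long-axis yaw 77.9
(array([11.63, -0.12, -0.37]), np.float64(0.05691459107028152))
```

step_arm:
  rows:
    - [0.4, 4, 0.5, -0.2, 0]
    - [0.2, 8, 0.5, -0.2, 0]
    - [0.2, 10.5, 0.5, -0.2, 0]
    - [0.2, 11.6, 0.5, -0.2, 0]
    - [-0.2, 11.6, 0.5, -0.2, 0]
    - [-1, 11.6, 0.5, -0.2, 0]
    - [-1, 11.6, 0.5, -0.2, 0]
    - [-1, 11.6, 0.5, -0.2, 0]
    - [-1, 11.6, 0.5, -0.2, 0]
    - [-1, 11.6, 0.5, -0.2, 0]

```text
t: 6.43
eef_pos: [0.4296, -0.1057, 0.0033]
eef_rot: [0.704, 0.074, 0.703, -0.074]
ft_force: [-0.3, 0.2, -0.5]
opening: 0.0262
```

step_arm:
  rows:
    - [-1, 0, 0, 0, 0]
    - [-1, -2, 0, 0, 0]
    - [-1, -5, 0, 0, 0]
    - [-1, -9, 0, 0, 0]
    - [-1, -11, 0, 0, 0]
    - [-1, -11, 0, 0, 0]

```text
t: 6.93
eef_pos: [0.4316, -0.1064, 0.1165]
eef_rot: [0.707, 0.074, 0.7, -0.074]
ft_force: [0.2, 0.0, -0.3]
opening: 0.0262
```

```bash
python3 - <<'E'
from h import *
s=env.sense();print(s['eef_pos'],s['opening'])
# tray centre (.613,.063); place at local x -30
print(to([.583,.061,.115],4.4))
E
```

```text
[ 0.43159974 -0.10644168  0.11646146] 0.02617678081247622
(array([ 0.26, 19.53, 11.33]), np.float64(-16.399534383983735))
```

step_arm:
  rows:
    - [-1, 0, 19.5, 11.3, -16.4]
    - [-1, 0, 19.5, 11.3, -16.4]
    - [-1, 0, 19.5, 11.3, -16.4]
    - [-1, 0, 19.5, 11.3, -16.4]
    - [-1, 0, 19.5, 11.3, -16.4]
    - [-1, 0, 19.5, 11.3, -16.4]
    - [-1, 0, 19.5, 11.3, -16.4]
    - [-1, 0, 19.5, 11.3, -16.4]
    - [-1, 0, 19.5, 11.3, -16.4]

```text
t: 7.68
eef_pos: [0.5786, 0.06, 0.1115]
eef_rot: [0.706, -0.027, 0.708, 0.026]
ft_force: [-0.2, 0.1, -0.6]
opening: 0.0261
```

```bash
python3 - <<'E'
from h import *
s=env.sense();print(s['eef_pos'],s['opening'])
print(to([.583,.061,.013],4.4))
E
```

```text
[0.57856062 0.06002681 0.11150977] 0.026082024096044112
(array([9.85, 0.08, 0.48]), np.float64(-0.08973830630428381))
```

step_arm:
  rows:
    - [-1, 4, 0.1, 0.4, 0]
    - [-1, 7.5, 0.1, 0.4, 0]
    - [-1, 9.2, 0.1, 0.4, 0]
    - [-1, 9.8, 0.1, 0.4, 0]
    - [-1, 9.8, 0.1, 0.4, 0]
    - [-0.05, 9.8, 0.1, 0.4, 0]
    - [-0.05, 9.8, 0.1, 0.4, 0]
    - [-0.05, 9.8, 0.1, 0.4, 0]
    - [-0.05, 5, 0.1, 0.4, 0]
    - [-0.05, 0, 0.1, 0.4, 0]

```text
t: 8.52
eef_pos: [0.582, 0.0628, 0.0968]
eef_rot: [0.704, -0.027, 0.709, 0.027]
ft_force: [1.7, -0.2, 1.0]
opening: 0.0411
```

```bash
python3 - <<'E'
from h import *
s=env.sense();print(s['eef_pos'],s['opening'])
print(to([.433,.314,.13],8.5))
E
```

```text
[0.58198105 0.06276797 0.09684993] 0.04105202193801021
(array([ -3.25,  26.19, -12.95]), np.float64(-4.101849726300571))
```

step_arm:
  rows:
    - [0.3, -3.2, 26.2, -12.9, -4.1]
    - [0.5, -3.2, 26.2, -12.9, -4.1]
    - [0.5, -3.2, 26.2, -12.9, -4.1]
    - [0.5, -3.2, 26.2, -12.9, -4.1]
    - [0.5, -3.2, 26.2, -12.9, -4.1]
    - [0.5, -3.2, 26.2, -12.9, -4.1]
    - [0.5, -3.2, 26.2, -12.9, -4.1]
    - [0.5, -3.2, 26.2, -12.9, -4.1]
    - [0.5, -3.2, 26.2, -12.9, -4.1]
    - [0.5, -3.2, 26.2, -12.9, -4.1]

```text
t: 9.35
eef_pos: [0.4356, 0.3142, 0.1307]
eef_rot: [0.706, -0.053, 0.704, 0.053]
ft_force: [0.2, -1.1, -0.1]
opening: 0.0643
```

```bash
python3 look.py w4 block_center; python3 - <<'E'
from h import *
cal=vision.get_calibration("wrist")
im=cv2.imread("pics/w4.png")
seg(im,"wrist","block",230,140,410,290,lambda h:h[...,2]<60,.022,cal)
seg(vision.get_image("top"),"top","red",170,172,242,256,lambda h:((h[...,0]<6)|(h[...,0]>172))&(h[...,1]>150),.025)
print(to([.433,.314,.006],8.5))
E
```

```text
[0.43555002 0.31421943 0.13074708] 0.06432466217132608
tcp->px at bench [[318.16372812 230.50294826]]
block_center 0.8 [316. 223.] [433. 320.] [27. 64.] yaw 100.1
block_center 0.66 [485. 472.] [630. 103.] [30. 21.] yaw 6.0
block_center 0.66 [370.  61.] [452. 437.] [ 13. 166.] yaw 177.6
block [434. 319.] [25. 62.] long-axis yaw 98.8
red [596. 270.] [122. 148.] long-axis yaw 179.9
(array([12.42,  0.24, -0.33]), np.float64(-0.2165386122467794))
```

step_arm:
  rows:
    - [0.4, 4, 0.5, -0.3, -0.5]
    - [0.2, 8, 0.5, -0.3, -0.5]
    - [0.2, 11.5, 0.5, -0.3, -0.5]
    - [0.2, 12.5, 0.5, -0.3, -0.5]
    - [-0.2, 12.5, 0.5, -0.3, -0.5]
    - [-1, 12.5, 0.5, -0.3, -0.5]
    - [-1, 12.5, 0.5, -0.3, -0.5]
    - [-1, 12.5, 0.5, -0.3, -0.5]
    - [-1, 12.5, 0.5, -0.3, -0.5]
    - [-1, 12.5, 0.5, -0.3, -0.5]

```text
t: 10.33
eef_pos: [0.432, 0.3193, 0.006]
eef_rot: [0.706, -0.055, 0.704, 0.056]
ft_force: [0.7, 0.7, -0.7]
opening: 0.0249
```

step_arm:
  rows:
    - [-1, 0, 0, 0, 0]
    - [-1, -2, 0, 0, 0]
    - [-1, -5, 0, 0, 0]
    - [-1, -9, 0, 0, 0]
    - [-1, -11, 0, 0, 0]
    - [-1, -11, 0, 0, 0]

```text
t: 10.83
eef_pos: [0.4344, 0.3205, 0.1197]
eef_rot: [0.708, -0.053, 0.702, 0.058]
ft_force: [0.3, 0.9, -0.4]
opening: 0.0247
```

```bash
python3 - <<'E'
from h import *
s=env.sense();print(s['eef_pos'],s['opening'])
print(to([.597,.272,.115],0))
E
```

```text
[0.43438388 0.32053797 0.11974303] 0.024678206324623697
(array([ 0.58, -7.34, 15.3 ]), np.float64(9.005190901409094))
```

step_arm:
  rows:
    - [-1, 0, -7.3, 15.3, 9]
    - [-1, 0, -7.3, 15.3, 9]
    - [-1, 0, -7.3, 15.3, 9]
    - [-1, 0, -7.3, 15.3, 9]
    - [-1, 0, -7.3, 15.3, 9]
    - [-1, 0, -7.3, 15.3, 9]
    - [-1, 0, -7.3, 15.3, 9]

```text
t: 11.42
eef_pos: [0.5926, 0.2705, 0.1133]
eef_rot: [0.706, -0.0, 0.708, -0.0]
ft_force: [-0.6, 1.2, -1.1]
opening: 0.0252
```

```bash
python3 - <<'E'
from h import *
s=env.sense();print(s['eef_pos'],s['opening'])
print(to([.597,.272,.014],0))
E
```

```text
[0.59264369 0.27049148 0.11328921] 0.02516558629556857
(array([9.93, 0.15, 0.47]), np.float64(-0.020756173460910077))
```

step_arm:
  rows:
    - [-1, 4, 0.1, 0.4, 0]
    - [-1, 7.5, 0.1, 0.4, 0]
    - [-1, 9.2, 0.1, 0.4, 0]
    - [-1, 9.8, 0.1, 0.4, 0]
    - [-1, 9.8, 0.1, 0.4, 0]
    - [0, 9.8, 0.1, 0.4, 0]
    - [0, 9.8, 0.1, 0.4, 0]
    - [0, 9.8, 0.1, 0.4, 0]
    - [0, 5, 0.1, 0.4, 0]
    - [0, 0, 0.1, 0.4, 0]

```text
t: 12.25
eef_pos: [0.5961, 0.271, 0.0991]
eef_rot: [0.705, -0.001, 0.709, -0.001]
ft_force: [2.0, 0.1, 0.5]
opening: 0.0426
```

step_arm:
  rows:
    - [0, -4, 0, 0, 0]
    - [0, -8, 0, 0, 0]
    - [0, -12, 0, 0, 0]
    - [0, -12, 0, 0, 0]

```text
t: 12.58
eef_pos: [0.6035, 0.2727, 0.232]
eef_rot: [0.714, 0.003, 0.7, 0.003]
ft_force: [1.2, -0.3, 2.3]
opening: 0.0426
```

```bash
python3 - <<'E'
from h import *
s=env.sense();print(s['eef_pos'],s['joint_pos'],s['ft_force'])
im=vision.get_image("top")
cv2.imwrite("pics/top2.png",cv2.resize(im[165:315,160:480],None,fx=2.5,fy=2.5,interpolation=cv2.INTER_CUBIC))
print(to([.603,-.218,.22],0.7))
E
```

```text
[0.60348107 0.27271777 0.23195641] [-0.65738354  0.64465115  0.3614618   1.41200071 -0.24075989  1.10664655
 -0.25926744] [ 1.23093253 -0.31979117  2.27802716]
(array([  0.49, -49.02,   0.15]), np.float64(-0.709665567256863))
```

View pics/top2.png

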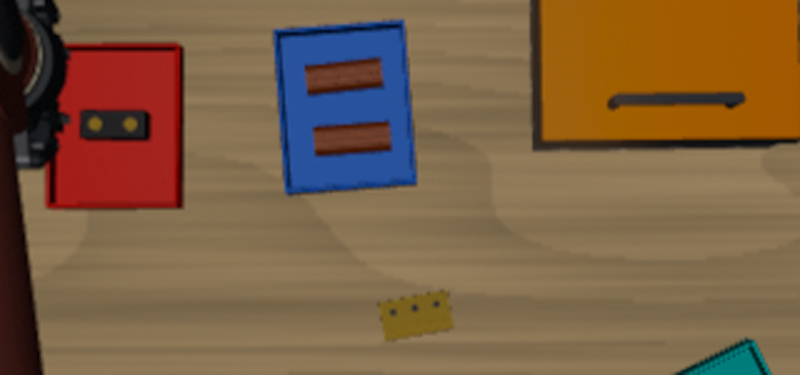

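Both tenons lie in the blue tray (crop 343,75 and 352,137), the block in the red tray (113,125), and the hinge is untouched. On to the lid.

step_arm:
  rows:
    - [0, 0.4, -49, 0.2, -0.5]
    - [0, 0.4, -49, 0.2, -0.5]
    - [0, 0.4, -49, 0.2, -0.5]
    - [0, 0.4, -49, 0.2, -0.5]
    - [0, 0.4, -49, 0.2, -0.5]
    - [0, 0.4, -49, 0.2, -0.5]
    - [0, 0.4, -49, 0.2, -0.5]
    - [0, 0.4, -49, 0.2, -0.5]
    - [0, 0.4, -49, 0.2, -0.5]
    - [0, 0.4, -49, 0.2, -0.5]

```text
t: 13.47
eef_pos: [0.599, -0.1468, 0.2166]
eef_rot: [0.707, -0.003, 0.707, 0.003]
ft_force: [0.8, -0.4, -0.0]
opening: 0.0429
```

```bash
python3 - <<'E'
from h import *
s=env.sense();print(s['eef_pos'],toolR(s).round(3).tolist(),s['joint_pos'])
print(to([.604,-.219,.22],0.5))
E
```

```text
[ 0.59897502 -0.14684226  0.21656797] [[-0.0, -0.009, 1.0], [0.0, 1.0, 0.009], [-1.0, 0.0, -0.0]] [-0.00670887  0.59542174  0.35615194  1.5539334  -0.22999915  1.03419567
  0.42001984]
(array([-0.35, -7.22,  0.44]), np.float64(0.0004514793521224192))
```

step_arm:
  rows:
    - [0.2, -0.4, -4, 0.4, 0]
    - [0.2, -0.4, -7.2, 0.4, 0]
    - [0.2, -0.4, -7.2, 0.4, 0]
    - [0.2, -0.4, -7.2, 0.4, 0]
    - [0.2, -0.4, -7.2, 0.4, 0]

```text
t: 13.88
eef_pos: [0.6041, -0.2161, 0.2202]
eef_rot: [0.707, -0.003, 0.707, 0.004]
ft_force: [0.6, -0.1, -1.0]
opening: 0.0511
```

```bash
python3 look.py w5 lid_handle; python3 - <<'E'
from h import *
cal=vision.get_calibration("wrist");s=env.sense()
print(s['ft_force'],proj("wrist",[[*s['eef_pos'][:2],0.145],[.604,-.170,.145],[.604,-.268,.145]],cal))
E
```

```text
[ 0.60411901 -0.21607822  0.22018005] 0.051103619600990004
tcp->px at bench [[319.05752021 206.23256899]]
lid_handle 0.94 [411. 204.] [ 664. -206.] [170. 188.] yaw 90.2
[ 0.58956299 -0.01049245  0.45885163] [[318.46653942 250.51831269]
 [318.01222484 181.65970958]
 [316.78731028 323.24499985]]
```

View pics/w5.png

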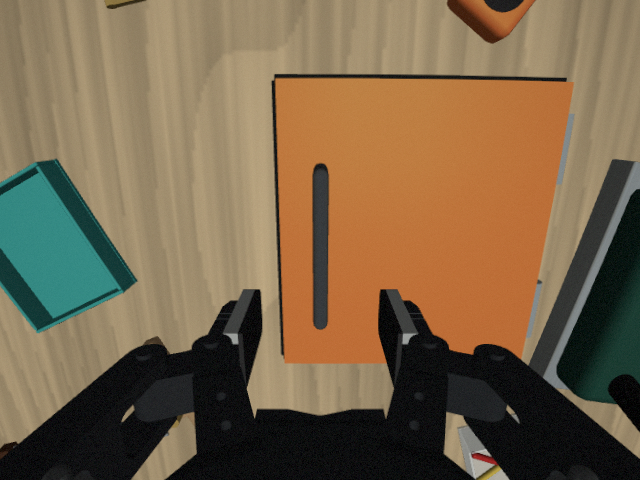

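The bar spans (320,165)–(320,327), its centre within 3 mm of the TCP. Descending and gripping.

step_arm:
  rows:
    - [0.1, 4, 0.3, 0.1, 0]
    - [0, 7, 0.3, 0.1, 0]
    - [-0.1, 9, 0.3, 0.1, 0]
    - [-0.2, 9.6, 0.3, 0.1, 0]
    - [-0.4, 9.6, 0.3, 0.1, 0]
    - [-0.6, 9.6, 0.3, 0.1, 0]
    - [-0.7, 9.6, 0.3, 0.1, 0]
    - [-1, 9.6, 0.3, 0.1, 0]
    - [-1, 9.6, 0.3, 0.1, 0]
    - [-1, 9.6, 0.3, 0.1, 0]
  force: 70

```text
t: 14.82
eef_pos: [0.6043, -0.214, 0.1264]
eef_rot: [0.707, -0.003, 0.708, 0.003]
ft_force: [-4.4, 1.3, 5.8]
opening: 0.0077
```

step_arm:
  rows:
    - [-1, 0, 0, 0, 0]
    - [-1, 0, 0, 0, 0]
    - [-1, -0.1, 0, 0, 0]
    - [-1, -0.2, 0, 0, 0]
    - [-1, -0.2, 0, 0, 0]

```text
t: 15.23
eef_pos: [0.6043, -0.214, 0.1267]
eef_rot: [0.706, -0.003, 0.708, 0.003]
ft_force: [-4.4, 1.1, -0.8]
opening: 0.0076
```

step_arm:
  rows:
    - [-1, -0.1, 0, 0, 0]
    - [-1, -0.2, 0, 0, 0]
    - [-1, -0.3, 0, 0.05, 0]
    - [-1, -0.4, 0, 0.05, 0]
    - [-1, -0.5, 0, 0.1, 0]
    - [-1, -0.5, 0, 0.1, 0]

```text
t: 15.73
eef_pos: [0.6055, -0.2139, 0.1312]
eef_rot: [0.706, -0.003, 0.708, 0.003]
ft_force: [-5.5, 0.3, -6.5]
opening: 0.0076
```

step_arm:
  rows:
    - [-1, -0.1, 0, 0, 0]
    - [-1, -0.2, 0, 0.05, 0]
    - [-1, -0.3, 0, 0.1, 0]
    - [-1, -0.4, 0, 0.1, 0]
    - [-1, -0.5, 0, 0.15, 0]
    - [-1, -0.6, 0, 0.15, 0]
    - [-1, -0.6, 0, 0.15, 0]

```text
t: 16.32
eef_pos: [0.608, -0.214, 0.1389]
eef_rot: [0.707, -0.003, 0.707, 0.003]
ft_force: [-6.3, 1.4, -1.7]
opening: 0.0077
```

step_arm:
  rows:
    - [-1, -0.25, 0, 0.08, 0]
    - [-1, -0.5, 0, 0.18, 0]
    - [-1, -0.8, 0, 0.3, 0]
    - [-1, -1.1, 0, 0.43, 0]
    - [-1, -1.4, 0, 0.56, 0]
    - [-1, -1.7, 0, 0.7, 0]
    - [-1, -2.0, 0, 0.85, 0]
    - [-1, -2.2, 0, 0.94, 0]
    - [-1, -2.2, 0, 0.94, 0]

```text
t: 17.07
eef_pos: [0.617, -0.2139, 0.1608]
eef_rot: [0.707, -0.003, 0.707, 0.003]
ft_force: [-7.2, 2.1, 0.4]
opening: 0.0075
```

```bash
python3 - <<'E'
from h import *
s=env.sense();print(s['eef_pos'],s['ft_force'],s['ft_torque'],s['opening'])
im=vision.get_image("scene")
cv2.imwrite("pics/scene2.png",cv2.resize(im[190:340,110:310],None,fx=4,fy=4,interpolation=cv2.INTER_CUBIC))
# predicted front edge corners vs height (px in scene)
for th in (0,10,12,14.5,17):
    a=np.radians(th); 
    P=[[.775-.2*np.cos(a)-0*np.sin(a),y,.1+.2*np.sin(a)] for y in (-.110-.217,.110-.217)]
    P+=[[.575,y,.1] for y in (-.327,-.107)]
    print(th,((proj("scene",P)-[110,190])*4).round().tolist())
E
```

```text
[ 0.61698007 -0.21391809  0.1608415 ] [-7.23970138  2.05317688  0.44704068] [0.28013153 1.60261469 0.01763571] 0.007493882108350179
0 [[259.0, 93.0], [620.0, 182.0], [259.0, 93.0], [620.0, 182.0]]
10 [[244.0, 58.0], [613.0, 148.0], [259.0, 93.0], [620.0, 182.0]]
12 [[240.0, 52.0], [611.0, 142.0], [259.0, 93.0], [620.0, 182.0]]
14.5 [[235.0, 45.0], [609.0, 136.0], [259.0, 93.0], [620.0, 182.0]]
17 [[230.0, 38.0], [606.0, 129.0], [259.0, 93.0], [620.0, 182.0]]
```

View pics/scene2.png

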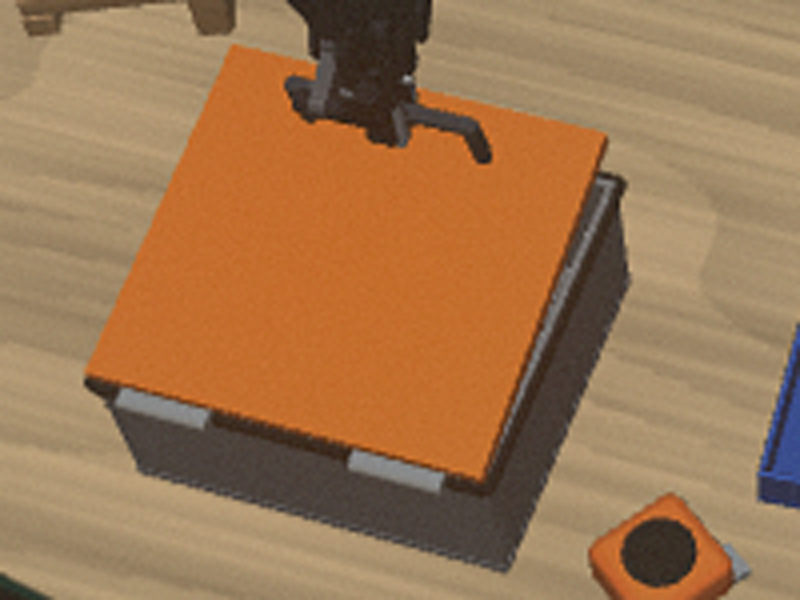

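The lid is open with its top front corners at (233,45) and (607,135), about 12° or 42 mm by both the image and the TCP rise (34.4 mm). Raising the last 7 mm along the arc.

step_arm:
  rows:
    - [-1, -0.2, 0, 0.1, 0]
    - [-1, -0.45, 0, 0.23, 0]
    - [-1, -0.67, 0, 0.35, 0]
    - [-1, -0.67, 0, 0.35, 0]
    - [-1, -0.67, 0, 0.35, 0]
    - [-1, -0.67, 0, 0.35, 0]
    - [-1, -0.67, 0, 0.35, 0]

```text
t: 17.7
eef_pos: [0.6201, -0.2139, 0.167]
eef_rot: [0.707, -0.003, 0.708, 0.003]
ft_force: [-6.0, 1.6, -1.0]
opening: 0.0074
```

```bash
python3 - <<'E'
from h import *
s=env.sense();print(s['eef_pos'],s['ft_force'],s['ft_torque'],s['opening'],abs(np.array(s['qvel'])).max())
im=vision.get_image("scene")
cv2.imwrite("pics/scene3.png",cv2.resize(im[190:340,110:510],None,fx=2,fy=2,interpolation=cv2.INTER_CUBIC))
m=cv2.inRange(cv2.cvtColor(im,cv2.COLOR_BGR2HSV),(5,170,110),(20,255,255)); m[310:]=0
n,l,st,_=cv2.connectedComponentsWithStats(m);k=1+np.argmax(st[1:,4]);p=np.argwhere(l==k)[:,::-1]
print("top corner",p[p[:,1].argmin()],"right",p[p[:,0].argmax()])
for th in (12,13,14.5,16):
    a=np.radians(th); P=[[.775-.2*np.cos(a)+.01*np.sin(a),y,.1+.2*np.sin(a)+.01*np.cos(a)] for y in (-.327,-.107)]
    print(th,proj("scene",P).round(1).tolist())
E
```

```text
[ 0.62011445 -0.21387393  0.1669575 ] [-5.96575791  1.58681521 -1.03775872] [ 0.26203672  1.71557565 -0.03103787] 0.007407225407855133 0.0027663299886275146
top corner [166 200] right [260 222]
12 [[168.6, 200.8], [262.2, 223.6]]
13 [[168.1, 200.1], [261.9, 222.9]]
14.5 [[167.3, 199.2], [261.4, 222.0]]
16 [[166.4, 198.2], [261.0, 221.2]]
```

View pics/scene3.png

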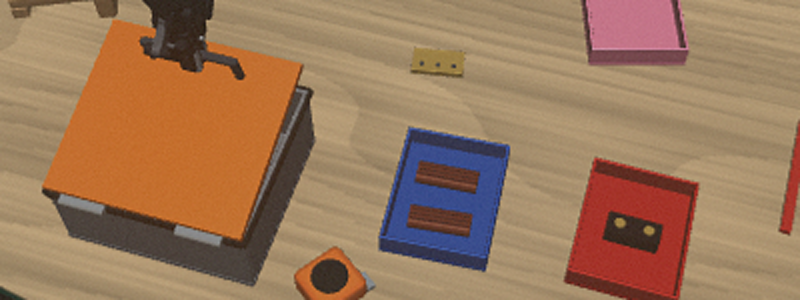

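The picture shows the lid held open, both tenons in the blue tray, the block in the red tray, and the hinge in place. The arm is at rest, so I'm handing in.

```bash
python3 -c "
from h import *
print(ticket.finish_job()); print(env.sense()['eef_pos'])"
```

```text
the job is handed in; nothing more can be done
None
the job is handed in; nothing more can be done
```

I put both tenons in the blue tray and the black block in the red tray. I then broke the lid's seal and handed the job in at about 18 s, still gripping the handle.

- **Lid:** the gripper rose 40.6 mm, which is about 14.3° of tilt or 49 mm at the front edge. The last scene picture puts the tilt at roughly 13–15° (45–52 mm). It is coarse, but it agrees.
- **Arm:** it was at rest. The wrist force was about 6 N, mostly a small sideways push on the handle.
- **Bystanders:** the last picture shows the hinge in place. I aimed no moves at anything else, but I did not check each of the other things one by one.
- **Failed checks:** the spotter missed the tenon in the first close-up view. In the top view my first colour threshold did not pick out the tenons properly. I located them from the pictures and a corrected threshold, and both were gripped at the first try.

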